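# Meter two spice jars from the gravity feeder into the red tray

## Robot

A 6-joint arm with a two-finger parallel gripper is mounted at the origin on the work surface. World frame = base frame: x ahead of the robot, y to its left, z up, the work surface at z = 0. Lengths are in mm, angles in rad, forces in N, time in s.
With the tool pointing down it reaches from about 300 to 775 mm from the base axis. Payload 14.6 kg.
Tool frame: the origin (TCP) lies on the mounting face of the last link; the fingertips stand ahead of it and the grasp point (between the pads) lies 155 mm ahead of it (r.finger_overhang is the x of the fingertips in the tool frame, in mm); x points along the fingers, z is the direction in which the jaws open and shut, and the axes are right-handed (so a half turn about x gives the same grasp; the last joint's range is limited). The gripper opens to 85 mm and grips with 20 to 120 N. Pads are 22 mm wide; open, the fingers measure 114 mm over their backs; the gripper's body (76 mm by 85 mm) begins 54 mm behind the grasp point. The pads swing forward as they close: fully open they stand 13 mm farther back than shut.
Start: joints at [-0.067, 0.3, 1.521, -0, 1.321, -0.067], TCP at [549.992, -0.002, 404.681] pointing down, gripper open.
Joint ranges: [-3.03, 3.03], [-0.79, 2.21], [0.23, 2.52], [-1.04, 4.18], [0, 3.07], [-2.55, 2.55]. Speed limits (rad/s): [2.22, 2.22, 2.57, 3.14, 3.14, 3.14].

## Interface

Orientations are given as a unit quaternion [x, y, z, w].
In Python, from bench import r gives the robot as it stands.
- The arm moves only by the shell command python3 -m pendant 'ROWS'. ROWS is JSON, a list of rows, each an object with "rotation": the turn, a rotation vector about the tool's x, y, z in degrees, a list of three; "translation": the shift along the tool's x, y, z in mm, a list of three; "hand": the finger opening in mm, from 0 to 85.4. A call has exactly 8 rows; each row is the pose to reach, as a shift and turn from the pose commanded when the call began, along the tool's axes at that moment; what a row does not reach only later rows make up. A row lasts 1/12 s, in which the tool goes at most 41.7 mm and 7.16 degrees, less where a joint would pass 70% of its speed; a pose out of reach is approached as far as the arm can. A call with a gripper value outside its range is refused whole. The fingers move at their own pace and stop on an object; the grip force is fixed at half the most. Time passes only in rows, so rows that repeat a pose let the fingers close, or fill a call up. It gives the time, the measured TCP pose, the force and the opening at its end, in the units of the state.
- r.read_state(): the state, without advancing time (a new reading comes with each control period).
- r.snapshot(name): name is "scene" or "side" or "wrist"; returns a dict with "img" (420x560x3 uint8, red, green, blue), "K" (3x3 intrinsics, pixels), "world_to_cam" (4x4, takes a point from world to camera coordinates). Camera axes: x right, y down, z forward; pixel columns grow to the right and rows downward; lengths in mm; the calibration is good to about 2 mm. A picture is of the moment at which its call begins. There is no depth.
- r.close_job(): hands the job in, once; it reports no verdict.
Trained networks look in a picture, given as the dict that the camera call returned (one of the last four; its "shot" number tells which), for a name from the list of things; names that differ only in an ending like _2 or _b are one class to them, and where a whole thing is asked for, a point or a joint stands for the part that bears it (a point fixed in the world has none). Each returns a list of dicts, best first, with "score" (0 to 1); they miss things now and then, are a little off and sometimes report something else, mostly with a low value. They report only what shows in the picture. A call takes as long as a camera call. They do not tell look-alikes from the thing itself.
- r.find_in(picture, label): "rect" ([left, top, right, bottom] in pixels, round what is visible of it).
- r.landmark_of(picture, label): "position" ([column, row] in pixels: a listed point, or the origin of a listed thing).
The state is a dict: "time": time; "joints": joint angles; "joint_vel": joint speeds; "joint_efforts": joint torques, N m; "ee_pos": TCP position; "tool_rot": TCP orientation; "wrist_force": force on the tool from outside, world axes, zero at the start; "wrist_torque": the same for the moment, N m; "gripper_width": opening from 0.0 (shut) to 1.0 (fully open).
Only numpy, scipy, OpenCV 4.12 (cv2) and the standard library are available. Lean on these libraries where they do the work, as an engineer would, in place of code of your own. Each camera call takes 0.05 s, during which the arm holds its last target. There are 200 camera calls.

## Task

Take the red tray out of the drying rack and slide it in squarely under the jar feeder, then pull the feeder's gate open just far enough to let exactly two spice jars drop into the tray and push the gate fully shut again. Then draw the tray out until the whole tray, with its black fin, is clear of the feeder, and leave it standing flat on the table with the two jars in it. The other jar stays in the feeder, and the bottle, can, mill and bowl are not to be disturbed.

Things in the scene. Friction and masses are not known exactly. Their poses are not given: they have to be found in the camera images.
- tray: Red open tray, 175 mm (x) by 92 mm (y), 42 high, walls 4; origin: centre of its underside, z up. About 0.25 kg (hidden factor 0.7 to 1.4), loose. A low black fin on its -y side, a tall black handle on its +y side. Fin and tray fit under the feeder, the handle does not. It starts in the rack, handle deep under the shelf, fin outside. It slides easily on the table.
- tray_handle (a point): Grip point on the tray's handle, a 20 x 20 mm upright post at tray x = 0, y = +86 mm, top 85 mm above the tray's underside, joined to the tray by a low 16 mm wide bar. The point is on the post's axis, 70 mm above the underside.
- tray_fin (a point): Grip point in the middle of the tray's fin, an upright plate 12 mm thick (pinch along the tray's x), from tray y = -44 to -92 mm and z = 8 to 44 mm. The point is at tray x = 0, y = -68, z = 30 mm.
- rack: Fixed steel drying rack; origin on the table, z up; open to its own -y. Shelf board x +-125 mm, y -50 to +100 mm, underside 100 and top 112 mm above the table; side panels between x = 115 and 125 mm either side, y -50 to +100; back panel at y = 97. Goods on the shelf from y = 25 to 95 mm reach 165 mm high.
- feeder: Fixed feeder, clear and steel, 202 mm long (x), 90 wide (y), 112 high; origin on the table under its centre, z up. Four open-topped cells at x = +57, +19, -19, -57 mm, each with one jar or the plug. The bay below is 58 mm high, x = -93 to +93 between the end legs, open to +y and -y. The tray belongs right under it: origins within 20 mm, x axes along each other, handle outside.
- gate (a joint): Opening of the orange bottom gate, m: 0 = fully shut (stop), max 0.165. It slides to the feeder's -x, stays where left (2 N friction), and uncovers the cell at x = +57 mm first, then +19, -19, -57. Opened 38n + 1 mm, the first n cells have emptied; the next holds until about 38n + 30 mm. Best opening for n cells: 38n + 6 mm.
- gate_grip (a point): Point to grip on the gate's red upright post (16 x 16 mm, top 130 mm above the table): 115 mm above the table, 130 mm to the feeder's -x side from its centre when shut. It moves with the gate.
- jar_a: Amber spice jar with green cap, cylinder 32 mm in diameter, 62 mm long, lying across its feeder cell; origin at its centre, its y along its length. About 50 g. All three jars are alike; which cells hold them varies.
- jar_b: Spice jar like jar_a.
- jar_c: Spice jar like jar_a.
- plug: White blanking plug (32 x 64 x 30 mm), fixed in the one feeder cell that holds no jar; it does not fall. Origin near its centre. Opening the gate under it releases nothing.
- soy_bottle: Bystander, loose: amber soy bottle, 58 mm in diameter, 150 mm high; origin at the centre of its underside.
- tea_can: Bystander, loose: green tea can, 66 mm in diameter, 115 mm high; origin at the centre of its underside.
- pepper_mill: Bystander, loose: dark wooden pepper mill, 56 mm in diameter, 145 mm high; origin at the centre of its underside.
- tub: Bystander, loose: white bowl, 110 mm in diameter, 65 mm high; origin at the centre of its underside.
Not all that is in view belongs to the job. Leave any pink or yellow look-alike of the jar_b alone.

How it is judged (in metres and radians):
On the way, in this order (a step that is already met when the one before it is completed fails the run):
1. the tray stands flat under the feeder, right below the cells, with the gate still shut (x of tray in the frame of feeder between -0.03 and 0.03 m and y of tray in the frame of feeder between -0.03 and 0.03 m and height (world z) of tray below 0.008 m and angle between tray's own z axis and vertical below 0.1 rad and value of joint gate below 0.01 m), for 0.2 s.
2. exactly two jars lie in the tray under the feeder, the third is still in its cell, the gate stands open ((((x of jar_a in the frame of feeder between -0.078 and 0.078 m and y of jar_a in the frame of feeder between -0.036 and 0.036 m and z of jar_a in the frame of feeder between 0.07 and 0.1 m) and (x of jar_b in the frame of tray between -0.086 and 0.086 m and y of jar_b in the frame of tray between -0.046 and 0.046 m and z of jar_b in the frame of tray between 0 and 0.055 m) and (x of jar_c in the frame of tray between -0.086 and 0.086 m and y of jar_c in the frame of tray between -0.046 and 0.046 m and z of jar_c in the frame of tray between 0 and 0.055 m)) or ((x of jar_b in the frame of feeder between -0.078 and 0.078 m and y of jar_b in the frame of feeder between -0.036 and 0.036 m and z of jar_b in the frame of feeder between 0.07 and 0.1 m) and (x of jar_a in the frame of tray between -0.086 and 0.086 m and y of jar_a in the frame of tray between -0.046 and 0.046 m and z of jar_a in the frame of tray between 0 and 0.055 m) and (x of jar_c in the frame of tray between -0.086 and 0.086 m and y of jar_c in the frame of tray between -0.046 and 0.046 m and z of jar_c in the frame of tray between 0 and 0.055 m)) or ((x of jar_c in the frame of feeder between -0.078 and 0.078 m and y of jar_c in the frame of feeder between -0.036 and 0.036 m and z of jar_c in the frame of feeder between 0.07 and 0.1 m) and (x of jar_a in the frame of tray between -0.086 and 0.086 m and y of jar_a in the frame of tray between -0.046 and 0.046 m and z of jar_a in the frame of tray between 0 and 0.055 m) and (x of jar_b in the frame of tray between -0.086 and 0.086 m and y of jar_b in the frame of tray between -0.046 and 0.046 m and z of jar_b in the frame of tray between 0 and 0.055 m))) and x of tray in the frame of feeder between -0.03 and 0.03 m and y of tray in the frame of feeder between -0.03 and 0.03 m and height (world z) of tray below 0.008 m and angle between tray's own z axis and vertical below 0.1 rad and value of joint gate above 0.03 m), for 0.2 s.
3. the gate is fully shut again, with the tray still under the feeder and two jars in it ((((x of jar_a in the frame of feeder between -0.078 and 0.078 m and y of jar_a in the frame of feeder between -0.036 and 0.036 m and z of jar_a in the frame of feeder between 0.07 and 0.1 m) and (x of jar_b in the frame of tray between -0.086 and 0.086 m and y of jar_b in the frame of tray between -0.046 and 0.046 m and z of jar_b in the frame of tray between 0 and 0.055 m) and (x of jar_c in the frame of tray between -0.086 and 0.086 m and y of jar_c in the frame of tray between -0.046 and 0.046 m and z of jar_c in the frame of tray between 0 and 0.055 m)) or ((x of jar_b in the frame of feeder between -0.078 and 0.078 m and y of jar_b in the frame of feeder between -0.036 and 0.036 m and z of jar_b in the frame of feeder between 0.07 and 0.1 m) and (x of jar_a in the frame of tray between -0.086 and 0.086 m and y of jar_a in the frame of tray between -0.046 and 0.046 m and z of jar_a in the frame of tray between 0 and 0.055 m) and (x of jar_c in the frame of tray between -0.086 and 0.086 m and y of jar_c in the frame of tray between -0.046 and 0.046 m and z of jar_c in the frame of tray between 0 and 0.055 m)) or ((x of jar_c in the frame of feeder between -0.078 and 0.078 m and y of jar_c in the frame of feeder between -0.036 and 0.036 m and z of jar_c in the frame of feeder between 0.07 and 0.1 m) and (x of jar_a in the frame of tray between -0.086 and 0.086 m and y of jar_a in the frame of tray between -0.046 and 0.046 m and z of jar_a in the frame of tray between 0 and 0.055 m) and (x of jar_b in the frame of tray between -0.086 and 0.086 m and y of jar_b in the frame of tray between -0.046 and 0.046 m and z of jar_b in the frame of tray between 0 and 0.055 m))) and x of tray in the frame of feeder between -0.03 and 0.03 m and y of tray in the frame of feeder between -0.03 and 0.03 m and height (world z) of tray below 0.008 m and angle between tray's own z axis and vertical below 0.1 rad and value of joint gate below 0.005 m), for 0.2 s.
At the end, for the whole second after the job is handed in: Exactly two jars lie in the tray and the third is still in its feeder cell; the gate is shut to within 5 mm; the tray stands flat on the table at rest, its centre over 125 mm from the feeder's centre (fin and bucket clear of it); the jars are at rest ((((x of jar_a in the frame of feeder between -0.078 and 0.078 m and y of jar_a in the frame of feeder between -0.036 and 0.036 m and z of jar_a in the frame of feeder between 0.07 and 0.1 m) and (x of jar_b in the frame of tray between -0.086 and 0.086 m and y of jar_b in the frame of tray between -0.046 and 0.046 m and z of jar_b in the frame of tray between 0 and 0.055 m) and (x of jar_c in the frame of tray between -0.086 and 0.086 m and y of jar_c in the frame of tray between -0.046 and 0.046 m and z of jar_c in the frame of tray between 0 and 0.055 m)) or ((x of jar_b in the frame of feeder between -0.078 and 0.078 m and y of jar_b in the frame of feeder between -0.036 and 0.036 m and z of jar_b in the frame of feeder between 0.07 and 0.1 m) and (x of jar_a in the frame of tray between -0.086 and 0.086 m and y of jar_a in the frame of tray between -0.046 and 0.046 m and z of jar_a in the frame of tray between 0 and 0.055 m) and (x of jar_c in the frame of tray between -0.086 and 0.086 m and y of jar_c in the frame of tray between -0.046 and 0.046 m and z of jar_c in the frame of tray between 0 and 0.055 m)) or ((x of jar_c in the frame of feeder between -0.078 and 0.078 m and y of jar_c in the frame of feeder between -0.036 and 0.036 m and z of jar_c in the frame of feeder between 0.07 and 0.1 m) and (x of jar_a in the frame of tray between -0.086 and 0.086 m and y of jar_a in the frame of tray between -0.046 and 0.046 m and z of jar_a in the frame of tray between 0 and 0.055 m) and (x of jar_b in the frame of tray between -0.086 and 0.086 m and y of jar_b in the frame of tray between -0.046 and 0.046 m and z of jar_b in the frame of tray between 0 and 0.055 m))) and value of joint gate below 0.005 m and horizontal distance between tray and feeder above 0.125 m and height (world z) of tray between -0.004 and 0.006 m and angle between tray's own z axis and vertical below 0.08 rad and linear speed of tray below 0.02 m/s and linear speed of each of jar_a, jar_b, jar_c below 0.06 m/s); the robot touches nothing.
It fails at once if the soy bottle is shifted by more than 20 mm or tipped (distance of soy_bottle from where it was at the start of the episode above 0.02 m or angle between soy_bottle's own z axis and vertical above 0.3 rad).
It fails at once if the tea can is shifted by more than 20 mm or tipped (distance of tea_can from where it was at the start of the episode above 0.02 m or angle between tea_can's own z axis and vertical above 0.3 rad).
It fails at once if the pepper mill is shifted by more than 20 mm or tipped (distance of pepper_mill from where it was at the start of the episode above 0.02 m or angle between pepper_mill's own z axis and vertical above 0.3 rad).
It fails at once if the bowl is shifted by more than 20 mm or tipped (distance of tub from where it was at the start of the episode above 0.02 m or angle between tub's own z axis and vertical above 0.3 rad).
It also fails if it takes over 72 s, if anything falls off the work surface, if the arm or the gripper's body presses on something with over 40 N, if the wrist force passes 120 N, or if a joint passes its speed limit or range.

## Working session

There is one attempt and no reset: what is moved stays moved. The work goes in short steps, Python scripts to look and compute and a shell command to move; the robot and the scene stay as the last step left them, time stands still between calls to the robot, and variables do not carry over. Pictures are saved under pics/ and viewed, about 8 in all and at most 12, crops included, and the job is handed in when it is done.

```bash
ls; mkdir -p pics; python3 - <<'E'
from bench import r
import cv2
s=r.read_state();print(s['time'],s['ee_pos'],s['tool_rot'],r.finger_overhang)
for n in ["scene","side"]:
    p=r.snapshot(n);cv2.imwrite(f'pics/{n}0.png',p['img'][:,:,::-1]);print(n,p['K'].tolist() if hasattr(p['K'],'tolist') else p['K'],p['world_to_cam'])
    for l in ["tray","tray_handle","tray_fin","rack","feeder","gate_grip","jar_a","plug","soy_bottle","tea_can","pepper_mill","tub"]:
        d=r.landmark_of(p,l);print(l,[(round(x['score'],2),[round(v) for v in x['position']]) for x in d[:4]])
E
```

```text
pics
0.0 [5.49954758e+02 2.36482607e-03 4.04096759e+02] [2.99872002e-05 7.07544077e-01 2.57782125e-05 7.06669214e-01] 173.4
scene [[431.99151933183964, 0.0, 282.20642573116254], [0.0, 431.99151933183964, 211.77422782986142], [0.0, 0.0, 1.0]] [[ 7.56706410e-01  6.53583693e-01  1.49587925e-02 -3.79917127e+02]
 [ 5.27214969e-01 -5.96549534e-01 -6.05122327e-01 -2.45191834e+02]
 [-3.86574424e-01  4.65786443e-01 -7.95991962e-01  1.62835408e+03]
 [ 0.00000000e+00  0.00000000e+00  0.00000000e+00  1.00000000e+00]]
tray [(0.55, [336, 183])]
tray_handle [(0.65, [352, 154])]
tray_fin [(0.7, [330, 186]), (0.59, [230, 264])]
rack [(0.75, [342, 176])]
feeder [(0.92, [272, 306])]
gate_grip [(0.72, [230, 268])]
jar_a [(0.66, [252, 282]), (0.64, [261, 288]), (0.64, [278, 298]), (0.6, [231, 341])]
plug [(0.54, [294, 303])]
soy_bottle [(0.61, [261, 208])]
tea_can [(0.64, [189, 310]), (0.57, [351, 157])]
pepper_mill [(0.7, [385, 231]), (0.16, [187, 313])]
tub [(0.46, [306, 129])]
side [[436.92685780388337, 0.0, 271.8566153508326], [0.0, 436.92685780388337, 208.3005814237887], [0.0, 0.0, 1.0]] [[-9.72494494e-01 -2.32925830e-01 -1.28487739e-04  4.84145969e+02]
 [-1.27268188e-01  5.31822456e-01 -8.37238128e-01  1.79928144e+02]
 [ 1.95082719e-01 -8.14193118e-01 -5.46838459e-01  1.09130984e+03]
 [ 0.00000000e+00  0.00000000e+00  0.00000000e+00  1.00000000e+00]]
tray []
tray_handle []
tray_fin [(0.63, [226, 174]), (0.44, [237, 287])]
rack [(0.77, [221, 336])]
feeder [(0.61, [236, 196])]
gate_grip [(0.59, [235, 196]), (0.45, [276, 167])]
jar_a [(0.77, [283, 214]), (0.45, [241, 174]), (0.41, [249, 175])]
plug [(0.43, [219, 172])]
soy_bottle [(0.71, [306, 255])]
tea_can [(0.66, [296, 178])]
pepper_mill [(0.57, [145, 281])]
tub [(0.86, [332, 388])]
```

```bash
python3 - <<'E'
import cv2
for n,(a,b,c,d) in {"scene0":(90,390,150,450),"side0":(120,420,90,390)}.items():
    i=cv2.imread(f'pics/{n}.png');cv2.imwrite(f'pics/{n}c.png',cv2.resize(i[a:b,c:d],(600,600),interpolation=cv2.INTER_CUBIC))
E
```

```text
(no output)
```

View pics/scene0c.png

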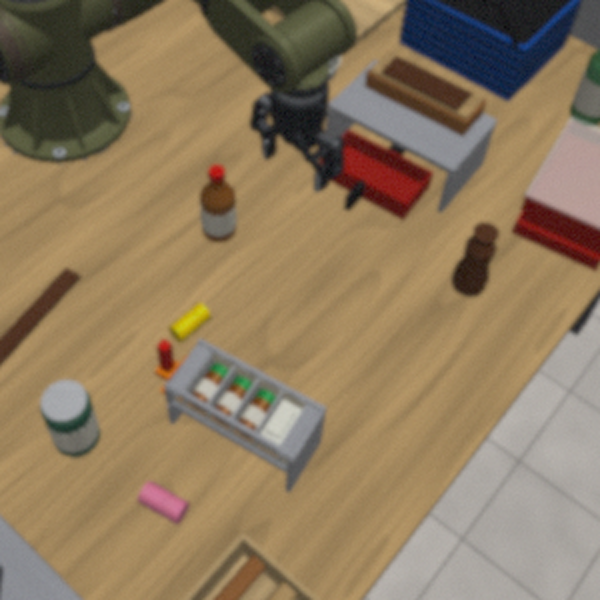

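View pics/side0c.png

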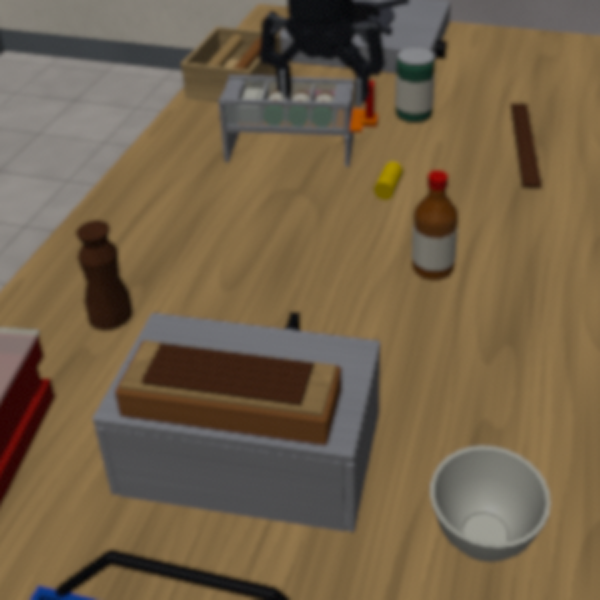

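Feeder: the red post is on the robot side, with jars in the three cells nearest it and the plug at the far end (+57). So n=3 cells, and the opening is about 120 mm. The tray sits in the rack with its fin towards the feeder. Next step is coarse poses.

```bash
cat > h.py <<'E'
import numpy as np, cv2
from scipy.optimize import least_squares
from scipy.spatial.transform import Rotation as R
def proj(p,X):
    X=np.atleast_2d(X);M=np.array(p['world_to_cam']);K=np.array(p['K'])
    c=X@M[:3,:3].T+M[:3,3];u=c@K.T;return u[:,:2]/u[:,2:]
def ray(p,uv,z):
    M=np.array(p['world_to_cam']);K=np.array(p['K']);d=M[:3,:3].T@np.linalg.solve(K,[uv[0],uv[1],1.]);o=-M[:3,:3].T@M[:3,3]
    return o+d*(z-o[2])/d[2]
def place(q,X):
    X=np.atleast_2d(X);c,s=np.cos(q[2]),np.sin(q[2]);return np.c_[q[0]+c*X[:,0]-s*X[:,1],q[1]+s*X[:,0]+c*X[:,1],X[:,2]]
def fit(obs,q0):  # obs: (pic, uv, Xlocal)
    f=lambda q:np.concatenate([(proj(p,place(q,X))[0]-uv) for p,uv,X in obs])
    s=least_squares(f,q0,loss='soft_l1',x_scale=[10,10,.05]);return s.x,f(s.x).reshape(-1,2).round(1)
E
python3 - <<'E'
from bench import r; from h import *
p=r.snapshot("scene");s=r.snapshot("side")
A=lambda x,y:(150+x/2-.25,90+y/2-.25)
B=lambda x,y:(90+x/2-.25,120+y/2-.25)
fe=[(p,(272,306),(0,0,0)),(p,(230,268),(-130,0,115)),(p,A(203,342),(-101,45,112)),(p,A(325,409),(101,45,112)),(p,A(290,487),(101,-45,0)),(p,A(172,422),(-101,-45,0)),
 (s,B(228,160),(101,45,0)),(s,B(348,163),(-101,45,0)),(s,B(222,103),(101,45,112)),(s,B(353,105),(-101,45,112))]
print(*fit(fe,[600,-300,0]))
ra=[(p,A(441,170),(125,-50,112)),(p,A(495,122),(125,100,112)),(p,A(327,106),(-125,-50,112)),(p,A(444,209),(125,-50,0)),
 (s,B(152,316),(125,-50,112)),(s,B(380,342),(-125,-50,112)),(s,B(98,420),(125,100,112)),(s,B(360,462),(-125,100,112)),(s,B(354,530),(-125,100,0)),(s,B(114,493),(125,100,0))]
print(*fit(ra,[600,300,0]))
print('fin',ray(p,(330,186),30),ray(s,(237,287),30))
for n,u,v,z in [('soy',261,208,0),('can',189,310,0),('mill',385,231,0),('tub',306,129,0)]: print(n,ray(p,(u,v),z).round())
for n,u,v,z in [('soy',306,255,0),('can',296,178,0),('mill',145,281,0),('tub',332,388,0)]: print(n,ray(s,(u,v),z).round())
E
```

```text
[ 6.85466376e+02 -2.59999302e+02  1.95135699e-01] [[-0.6  0.1]
 [ 0.4 -1.9]
 [-3.1 -1.7]
 [ 0.3 -2.3]
 [-0.1  3.1]
 [-2.4  1.6]
 [-1.9  1.3]
 [ 1.   1.2]
 [-2.1 -1.1]
 [-1.9 -0.8]]
[5.39012899e+02 3.12454738e+02 6.68039146e-02] [[ 5.1 -0.7]
 [-0.2 -2.4]
 [-1.  -1.6]
 [-2.4  1.6]
 [ 0.2 -1.9]
 [ 1.2 -1.2]
 [-2.3 -0.3]
 [-1.4 -3.1]
 [ 1.8  1.5]
 [-0.8  1.5]]
fin [550.88754314 193.60337152  30.        ] [537.67791758 185.89275787  30.        ]
soy [422. -17.   0.]
can [ 517. -424.    0.]
mill [789. 181.   0.]
tub [289. 390.   0.]
soy [405.  -5.   0.]
can [ 510. -416.    0.]
mill [778. 189.   0.]
tub [288. 379.   0.]
```

```bash
python3 -m pendant '[{"rotation":[0,0,0],"translation":[20,15,0],"hand":50},{"rotation":[0,0,0],"translation":[40,35,0],"hand":50},{"rotation":[0,0,0],"translation":[60,60,0],"hand":50},{"rotation":[0,0,0],"translation":[80,90,0],"hand":50},{"rotation":[0,0,0],"translation":[95,120,0],"hand":50},{"rotation":[0,0,0],"translation":[100,140,0],"hand":50},{"rotation":[0,0,0],"translation":[100,140,0],"hand":50},{"rotation":[0,0,0],"translation":[100,140,0],"hand":50}]'
cat > w.py <<'E'
from bench import r; from h import *; import sys
def look(names,cam="wrist",save=None):
    p=r.snapshot(cam)
    if save: cv2.imwrite(f'pics/{save}.png',p['img'][:,:,::-1])
    for l in names:
        for fn,k in ((r.landmark_of,'position'),(r.find_in,'rect')): print(l,k,[(round(x['score'],2),[round(v,1) for v in x[k]]) for x in fn(p,l)[:3]])
    return p
E
python3 - <<'E'
from w import *
p=look(["tray","tray_fin","rack","tray_handle"],save="w1")
s=r.read_state();print(s['time'],s['ee_pos'],s['tool_rot'])
E
```

```text
time: 2.07
ee_pos: [549.9, 140.7, 304.4]
tool_rot: [-0.001, 0.707, 0.001, 0.707]
wrist_force: [0.4, 0.6, 0.5]
gripper_width: 0.582
tray position [(0.58, [256.2, 34.3])]
tray rect [(0.92, [93.8, 0.3, 411.6, 184.6])]
tray_fin position [(0.86, [263.1, 141.1])]
tray_fin rect [(0.69, [93.3, 0.0, 408.2, 177.3])]
rack position []
rack rect [(0.94, [13.5, 0.0, 462.6, 29.3])]
tray_handle position []
tray_handle rect [(0.73, [93.8, 0.0, 408.4, 180.4])]
2.5167 [550.05070716 139.60650882 304.90363883] [ 2.33183525e-04  7.06986284e-01 -1.87015053e-04  7.07227195e-01]
```

View pics/w1.png

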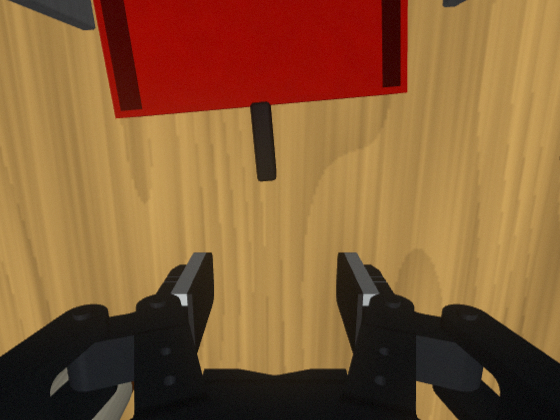

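```bash
python3 - <<'E'
from w import *
p=r.snapshot("wrist")
o=[(p,(263,141),(0,-68,30)),(p,(117,118),(-87.5,-46,0)),(p,(407,93),(87.5,-46,0)),(p,(274,180),(6,-92,8)),(p,(258,181),(-6,-92,8))]
q,e=fit(o,[550,250,.07]);print(q,e); print(place(q,[(0,-68,30),(0,86,70)]), ray(p,(263,141),30), ray(p,(263,141),44))
E
```

```text
[5.35392676e+02 2.50860365e+02 9.36480802e-02] [[ -0.9   0.7]
 [ 20.9   0.3]
 [-22.5   1.3]
 [  0.8  -8.2]
 [  0.1  -7.7]]
[[541.75144121 183.15832561  30.        ]
 [527.3507074  336.48353184  70.        ]] [542.35346717 183.57338645  30.        ] [542.77422668 184.81302874  44.        ]
```

```bash
python3 -m pendant '[{"rotation":[-1,0,0],"translation":[5,20,-4],"hand":50},{"rotation":[-3,0,0],"translation":[20,42,-8],"hand":50},{"rotation":[-5,0,0],"translation":[45,42,-8],"hand":50},{"rotation":[-5,0,0],"translation":[75,42,-8],"hand":50},{"rotation":[-5,0,0],"translation":[100,42,-8],"hand":50},{"rotation":[-5,0,0],"translation":[115,42,-8],"hand":50},{"rotation":[-5,0,0],"translation":[119,42,-8],"hand":50},{"rotation":[-5,0,0],"translation":[119,42,-8],"hand":0}]'
python3 -m pendant '[{"rotation":[0,0,0],"translation":[0,0,0],"hand":0},{"rotation":[0,0,0],"translation":[0,0,0],"hand":0},{"rotation":[0,0,0],"translation":[0,0,0],"hand":0},{"rotation":[0,0,0],"translation":[0,0,0],"hand":0},{"rotation":[0,0,0],"translation":[0,0,0],"hand":0},{"rotation":[0,0,0],"translation":[0,0,0],"hand":0},{"rotation":[0,0,0],"translation":[0,0,0],"hand":0},{"rotation":[0,0,0],"translation":[0,0,0],"hand":0}]'
```

```text
time: 3.23
ee_pos: [541.9, 181.9, 184.9]
tool_rot: [-0.031, 0.707, 0.031, 0.706]
wrist_force: [0.1, -0.2, -0.5]
gripper_width: 0.459
time: 3.9
ee_pos: [542.4, 182.0, 187.2]
tool_rot: [-0.031, 0.706, 0.031, 0.707]
wrist_force: [-0.9, -1.5, 7.1]
gripper_width: 0.132
```

```bash
python3 -m pendant '[{"rotation":[0,0,0],"translation":[-1,-5,0],"hand":0},{"rotation":[0,0,0],"translation":[-1,-20,0],"hand":0},{"rotation":[0,0,0],"translation":[-1,-40,0],"hand":0},{"rotation":[0,0,0],"translation":[-1,-62,0],"hand":0},{"rotation":[0,0,0],"translation":[-1,-85,0],"hand":0},{"rotation":[0,0,0],"translation":[-1,-108,0],"hand":0},{"rotation":[0,0,0],"translation":[-1,-125,0],"hand":0},{"rotation":[0,0,0],"translation":[-1,-130,0],"hand":0}]'
python3 - <<'E'
from w import *
p=look([],save="w2"); p=look([],"scene","s2")
E
```

```text
time: 4.57
ee_pos: [553.5, 50.3, 187.2]
tool_rot: [-0.03, 0.706, 0.03, 0.707]
wrist_force: [-0.7, 2.8, 2.6]
gripper_width: 0.135
```

View pics/w2.png

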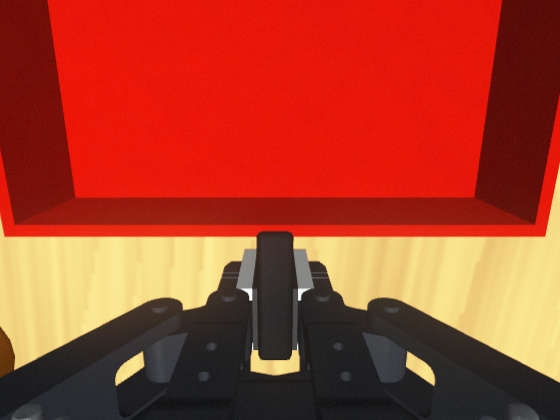

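The fin is held centrally and the tray follows, aligned with the jaws. Next, carry it to a standby position on the feeder's +y axis.

```bash
python3 -m pendant '[{"rotation":[0,0,0],"translation":[0,-10,5],"hand":0},{"rotation":[-1,0,0],"translation":[0,-30,16],"hand":0},{"rotation":[-2,0,0],"translation":[0,-58,31],"hand":0},{"rotation":[-3,0,0],"translation":[0,-88,47],"hand":0},{"rotation":[-4,0,0],"translation":[0,-116,62],"hand":0},{"rotation":[-5,0,0],"translation":[0,-140,75],"hand":0},{"rotation":[-6.2,0,0],"translation":[0,-155,84],"hand":0},{"rotation":[-6.2,0,0],"translation":[0,-160,86],"hand":0}]'
python3 -m pendant '[{"rotation":[0,0,0],"translation":[0,0,0],"hand":0},{"rotation":[0,0,0],"translation":[0,0,0],"hand":30},{"rotation":[0,0,0],"translation":[0,0,0],"hand":30},{"rotation":[0,0,0],"translation":[0,0,0],"hand":30},{"rotation":[0,0,0],"translation":[-20,0,0],"hand":30},{"rotation":[0,0,0],"translation":[-55,0,0],"hand":30},{"rotation":[0,0,0],"translation":[-95,0,0],"hand":30},{"rotation":[0,0,0],"translation":[-130,0,0],"hand":50}]'
python3 - <<'E'
from w import *
s=r.read_state();print(s['time'],s['ee_pos'],s['tool_rot'])
p=look(["tray","tray_handle","tray_fin"],save="w3")
p=look(["tray_handle","tray_fin","gate_grip","feeder","tray"],"scene","s3")
E
```

```text
time: 5.33
ee_pos: [654.2, -100.1, 187.1]
tool_rot: [-0.069, 0.703, 0.069, 0.704]
wrist_force: [-4.5, 7.0, 10.0]
gripper_width: 0.128
time: 6.0
ee_pos: [652.7, -98.7, 318.7]
tool_rot: [-0.069, 0.704, 0.069, 0.704]
wrist_force: [-0.4, -0.1, 0.7]
gripper_width: 0.477
6.0 [652.72951155 -98.69511021 318.67281088] [-0.06919589  0.70373193  0.06922114  0.7036915 ]
tray position [(0.84, [273.8, 99.8])]
tray rect [(0.82, [129.2, 1.9, 422.5, 241.3])]
tray_handle position []
tray_handle rect [(0.91, [133.4, 0.0, 422.9, 238.5])]
tray_fin position [(0.98, [276.3, 200.4])]
tray_fin rect [(0.91, [131.9, 1.0, 421.6, 237.5])]
tray_handle position [(0.78, [323.2, 216.5])]
tray_handle rect [(0.9, [280.6, 211.9, 343.6, 269.2]), (0.61, [224.8, 260.6, 239.1, 285.9])]
tray_fin position []
tray_fin rect [(0.86, [281.3, 208.4, 342.4, 270.8])]
gate_grip position [(0.59, [385.3, 230.3]), (0.56, [228.3, 267.2]), (0.41, [302.6, 129.8])]
gate_grip rect [(0.51, [226.9, 260.2, 237.5, 281.4]), (0.28, [377.1, 203.3, 398.1, 236.9])]
feeder position [(0.7, [271.9, 308.3])]
feeder rect [(0.85, [226.4, 263.9, 312.5, 336.9])]
tray position [(0.9, [310.0, 246.4])]
tray rect [(0.95, [279.9, 211.7, 341.7, 269.4])]
```

```bash
python3 - <<'E'
import cv2,numpy as np
i=cv2.imread('pics/s3.png')[150:350,200:440];a=cv2.resize(i,(600,500),interpolation=cv2.INTER_CUBIC)
cv2.imwrite('pics/s3c.png',a)
E
```

```text
(no output)
```

View pics/s3c.png

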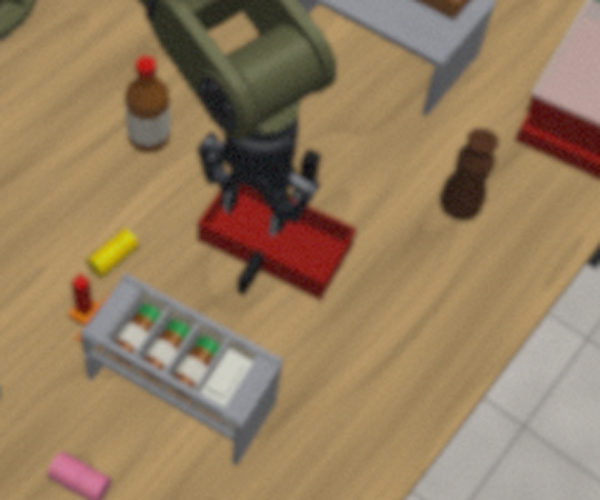

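```bash
python3 -m pendant '[{"rotation":[0,0,0],"translation":[-20,-15,-6],"hand":50},{"rotation":[0,0,0],"translation":[-40,-45,-18],"hand":50},{"rotation":[0,0,0],"translation":[-60,-80,-32],"hand":50},{"rotation":[0,0,0],"translation":[-65,-115,-46],"hand":50},{"rotation":[0,0,0],"translation":[-65,-150,-60],"hand":50},{"rotation":[0,0,0],"translation":[-65,-180,-74],"hand":50},{"rotation":[0,0,0],"translation":[-65,-204,-83],"hand":50},{"rotation":[0,0,0],"translation":[-65,-208,-84],"hand":50}]'
python3 - <<'E'
from w import *
p=look(["feeder","gate_grip","jar_a","plug"],save="w4")
print(r.read_state()['ee_pos'])
E
```

```text
time: 7.57
ee_pos: [609.4, -323.9, 381.4]
tool_rot: [-0.068, 0.704, 0.067, 0.704]
wrist_force: [0.9, -0.1, -0.4]
gripper_width: 0.583
feeder position []
feeder rect [(0.9, [188.2, 49.5, 559.0, 202.5])]
gate_grip position [(0.57, [202.4, 125.1]), (0.43, [369.4, 129.4])]
gate_grip rect [(0.77, [187.5, 73.7, 423.5, 165.5])]
jar_a position [(0.95, [323.2, 282.5]), (0.66, [316.9, 125.8]), (0.64, [420.6, 129.3])]
jar_a rect [(0.84, [155.6, 1.4, 199.3, 36.5]), (0.66, [294.7, 76.7, 343.8, 172.9]), (0.59, [348.2, 81.1, 398.4, 171.6])]
plug position [(0.93, [474.5, 130.9])]
plug rect [(0.98, [465.0, 79.7, 521.5, 178.5]), (0.33, [406.1, 76.2, 456.4, 177.1])]
[ 611.28258087 -318.82263402  381.83867859]
```

View pics/w4.png

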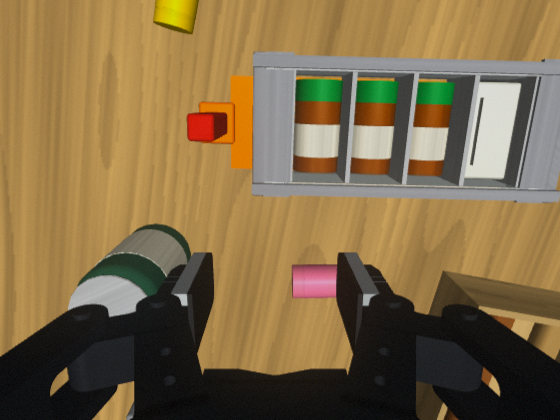

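```bash
cat > fd.py <<'E'
from w import *
p=r.snapshot("wrist")
o=[(p,(253,53),(-101,45,112)),(p,(253,196),(-101,-45,112)),(p,(201,127),(-130,0,130)),(p,(317.5,126),(-57,0,86)),(p,(375,127),(-19,0,86)),(p,(431,129),(19,0,86)),(p,(559,59),(101,45,112)),(p,(559,202),(101,-45,112))]
q,e=fit(o[:6],[685,-260,.195]);print(q,e.tolist())
print('post',ray(p,(201,127),130), 'post/fit',place(q,[(-130,0,115)]))
E
python3 fd.py; python3 - <<'E'
from w import *
# tray from w3 wrist: use nominal pose then
import numpy as np
print()
E
```

```text
[ 6.86949543e+02 -2.51516677e+02  1.76854768e-01] [[0.7, -3.7], [-0.1, 0.9], [0.3, 0.4], [1.4, 0.1], [-1.2, 0.3], [-2.5, -0.6]]
post [ 558.77383066 -274.17706031  130.        ] post/fit [[ 558.97729363 -274.3881331   115.        ]]
```

```bash
python3 -m pendant '[{"rotation":[0,0,0],"translation":[-5,3,15],"hand":50},{"rotation":[0,0,0],"translation":[-10,6,35],"hand":50},{"rotation":[0,0,0],"translation":[-15,10,55],"hand":50},{"rotation":[1,0,0],"translation":[-20,14,70],"hand":50},{"rotation":[1,0,0],"translation":[-20,14,78],"hand":50},{"rotation":[1,0,0],"translation":[-20,14,78],"hand":50},{"rotation":[1,0,0],"translation":[-20,14,78],"hand":50},{"rotation":[1,0,0],"translation":[-20,14,78],"hand":50}]'
python3 - <<'E'
from w import *
p=look([],save="w5");np.savez('w5.npz',K=p['K'],world_to_cam=p['world_to_cam'])
E
```

```text
time: 8.73
ee_pos: [684.3, -291.1, 401.4]
tool_rot: [-0.063, 0.705, 0.063, 0.704]
wrist_force: [-0.5, 0.6, 0.2]
gripper_width: 0.589
```

View pics/w5.png

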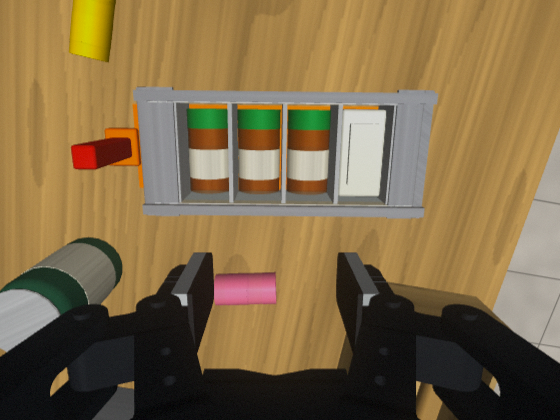

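```bash
python3 - <<'E'
from w import *
p=dict(np.load('w5.npz'))
o=[(p,(134,88),(-101,45,112)),(p,(436,92),(101,45,112)),(p,(144,216),(-101,-45,112)),(p,(424,218),(101,-45,112)),(p,(85,156),(-130,0,130)),(p,(209,150),(-57,0,86)),(p,(259,150),(-19,0,86)),(p,(308.5,150.5),(19,0,86))]
for k in (o,o[:4]):
  q,e=fit(k,[685,-260,.195]);print(q,e.tolist())
print(place(q,[(-130,0,115),(0,200+86,70),(0,86,70)]))
M=p['world_to_cam'];print('campos',-M[:3,:3].T@M[:3,3],M[2,:3])
E
```

```text
[ 6.85239052e+02 -2.57252054e+02  1.67064787e-01] [[-1.2, -3.1], [4.0, -3.5], [-0.3, 0.3], [0.3, 1.4], [-1.7, 0.5], [-0.1, 0.0], [0.2, 0.6], [1.0, 0.7]]
[ 6.85425499e+02 -2.58718991e+02  1.67212370e-01] [[-1.1, -0.8], [3.6, -1.2], [-0.2, 2.3], [-0.0, 3.3]]
[[ 557.23866702 -280.35544317  115.        ]
 [ 637.8253036    23.29203995   70.        ]
 [ 671.11215361 -173.91847096   70.        ]]
campos [ 672.30824693 -226.56340678  369.96298745] [ 0.04581242 -0.25538154 -0.96575436]
```

```bash
python3 -m pendant '[{"rotation":[0,0,0],"translation":[5,20,0],"hand":80},{"rotation":[0,0,0],"translation":[10,55,0],"hand":80},{"rotation":[0,0,0],"translation":[20,93,0],"hand":80},{"rotation":[0,0,0],"translation":[30,131,0],"hand":80},{"rotation":[0,0,0],"translation":[45,169,0],"hand":80},{"rotation":[-1,0,0],"translation":[60,205,0],"hand":80},{"rotation":[-1,0,0],"translation":[75,240,1],"hand":80},{"rotation":[-1,0,0],"translation":[90,275,1],"hand":80}]'
python3 -m pendant '[{"rotation":[0,0,0],"translation":[2,30,0],"hand":80},{"rotation":[0,0,0],"translation":[5,55,0],"hand":80},{"rotation":[0,0,0],"translation":[10,70,0],"hand":80},{"rotation":[0,0,0],"translation":[20,72,0],"hand":80},{"rotation":[0,0,0],"translation":[20,72,0],"hand":80},{"rotation":[0,0,0],"translation":[20,72,0],"hand":80},{"rotation":[0,0,0],"translation":[20,72,0],"hand":80},{"rotation":[0,0,0],"translation":[20,72,0],"hand":80}]'
python3 - <<'E'
from w import *
p=look(["tray_handle"],save="w6");print(r.read_state()['ee_pos'])
for q in ((640.3,-33.3,.195),): print(proj(p,place(q,[(0,86,85),(0,86,70)])))
E
```

```text
time: 9.45
ee_pos: [635.9, -18.9, 311.5]
tool_rot: [-0.069, 0.704, 0.069, 0.704]
wrist_force: [1.3, 0.2, -1.0]
gripper_width: 0.937
time: 10.12
ee_pos: [623.3, 49.4, 292.0]
tool_rot: [-0.069, 0.704, 0.068, 0.704]
wrist_force: [-0.7, -0.9, 0.4]
gripper_width: 0.936
tray_handle position []
tray_handle rect [(0.57, [150.1, 180.8, 414.6, 386.7])]
[623.16005909  49.95704047 291.88757111]
[[276.40184369 239.40011542]
 [276.25179999 229.7813659 ]]
```

View pics/w6.png

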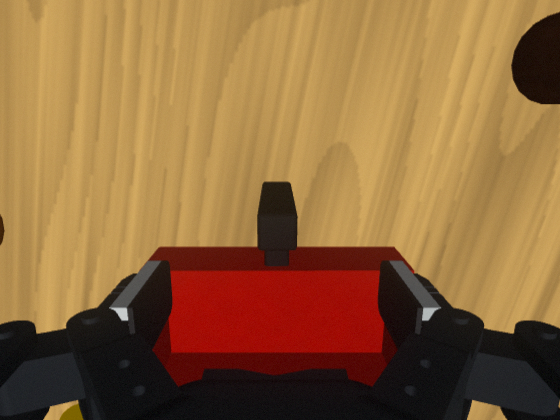

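Handle post shows at about (277, 232), within 4 mm of the prediction and squarely between the open jaws. Descending to grip it.

```bash
python3 -m pendant '[{"rotation":[0,0,0],"translation":[15,3,0],"hand":70},{"rotation":[0,0,0],"translation":[35,3,0],"hand":60},{"rotation":[0,0,0],"translation":[55,3,0],"hand":50},{"rotation":[0,0,0],"translation":[65,3,0],"hand":45},{"rotation":[0,0,0],"translation":[67,3,0],"hand":20},{"rotation":[0,0,0],"translation":[67,3,0],"hand":0},{"rotation":[0,0,0],"translation":[67,3,0],"hand":0},{"rotation":[0,0,0],"translation":[67,3,0],"hand":0}]'
python3 -m pendant '[{"rotation":[0,0,0],"translation":[0,0,0],"hand":0},{"rotation":[0,0,0],"translation":[0,0,0],"hand":0},{"rotation":[0,0,0],"translation":[0,0,0],"hand":0},{"rotation":[0,0,0],"translation":[0,0,0],"hand":0},{"rotation":[0,0,0],"translation":[0,0,0],"hand":0},{"rotation":[0,0,0],"translation":[0,0,0],"hand":0},{"rotation":[0,0,0],"translation":[0,0,0],"hand":0},{"rotation":[0,0,0],"translation":[0,0,0],"hand":0}]'
python3 - <<'E'
from w import *
s=r.read_state();print(s['ee_pos'],R.from_quat(s['tool_rot']).as_matrix().round(4).tolist())
e=np.array(s['ee_pos']); 
p=look(["tray","tray_fin"],"scene"); 
q=(685.8,-255.5,.170)
print(place(q,[(0,86,70),(0,210,70)]))
E
```

```text
time: 10.93
ee_pos: [622.6, 53.5, 225.6]
tool_rot: [-0.069, 0.703, 0.069, 0.704]
wrist_force: [0.2, 0.1, -2.8]
gripper_width: 0.229
time: 11.6
ee_pos: [622.6, 53.6, 225.0]
tool_rot: [-0.069, 0.704, 0.069, 0.704]
wrist_force: [1.3, 2.6, 2.8]
gripper_width: 0.224
[622.55335905  53.6294325  225.00155127] [[0.0006, -0.1944, 0.9809], [0.0001, 0.9809, 0.1944], [-1.0, -0.0, 0.0006]]
tray position [(0.64, [308.0, 248.6])]
tray rect [(0.89, [281.2, 210.9, 341.6, 270.1])]
tray_fin position [(0.76, [300.7, 258.7])]
tray_fin rect [(0.64, [376.8, 200.2, 399.8, 237.1]), (0.62, [281.1, 210.2, 344.2, 269.4]), (0.51, [247.8, 272.1, 265.5, 289.5])]
[[ 671.25031798 -170.73971005   70.        ]
 [ 650.2717067   -48.52719895   70.        ]]
```

```bash
python3 -m pendant '[{"rotation":[0,0,0],"translation":[0,-5,0],"hand":0},{"rotation":[0,0,0],"translation":[0,-17,1],"hand":0},{"rotation":[0.5,0,0],"translation":[0,-33,3],"hand":0},{"rotation":[1,0,0],"translation":[0,-50,4],"hand":0},{"rotation":[1.5,0,0],"translation":[0,-67,6],"hand":0},{"rotation":[1.5,0,0],"translation":[0,-82,7],"hand":0},{"rotation":[1.5,0,0],"translation":[0,-90,8],"hand":0},{"rotation":[1.5,0,0],"translation":[0,-90.5,8],"hand":0}]'
python3 - <<'E'
from w import *
s=r.read_state();m=R.from_quat(s['tool_rot']).as_matrix();yaw=np.arctan2(m[1,2],m[0,2]);e=s['ee_pos'];print(e,yaw)
fq=(685.8,-255.5,.170);h=place((e[0],e[1],yaw),[(0,-86,0)])[0];tq=(h[0],h[1],yaw);print('tray',tq)
c,sn=np.cos(fq[2]),np.sin(fq[2]);d=np.array(tq[:2])-fq[:2];print('rel',c*d[0]+sn*d[1],-sn*d[0]+c*d[1])
box=lambda x,y0,y1,z:[(sx,yy,zz) for zz in (0,z) for sx,yy in((-x,y0),(x,y0),(x,y1),(-x,y1))]
out=[]
for n,(a,b,cc,dd) in {"scene":(200,350,215,355),"side":(150,300,170,310)}.items():
    p=r.snapshot(n);k=4;i=cv2.resize(p['img'][a:b,cc:dd,::-1],None,fx=k,fy=k,interpolation=cv2.INTER_CUBIC)
    for q,B,col in((fq,box(101,-45,45,112),(255,255,0)),(tq,box(87.5,-46,46,42),(0,255,0))):
        u=((proj(p,place(q,B))-(cc,a)+.5)*k).astype(int)
        for f in ([0,1,2,3],[4,5,6,7],[0,4],[1,5],[2,6],[3,7]): cv2.polylines(i,[u[f]],True,col,1)
    out.append(i)
cv2.imwrite('pics/ov.png',cv2.resize(np.hstack(out),(800,429)) if 0 else np.hstack([cv2.resize(o,(400,int(400*o.shape[0]/o.shape[1]))) for o in out]))
cv2.imwrite('pics/ov1.png',out[0])
E
```

```text
time: 12.52
ee_pos: [648.3, -35.8, 224.9]
tool_rot: [-0.059, 0.704, 0.059, 0.705]
wrist_force: [1.5, -1.8, 2.7]
gripper_width: 0.222
[648.28018032 -35.78085739 224.86652534] 0.16776221600968577
tray (np.float64(662.640150845163), np.float64(-120.57349413356516), np.float64(0.16776221600968577))
rel 0.001188682954719411 136.89974651834427
```

View pics/ov1.png

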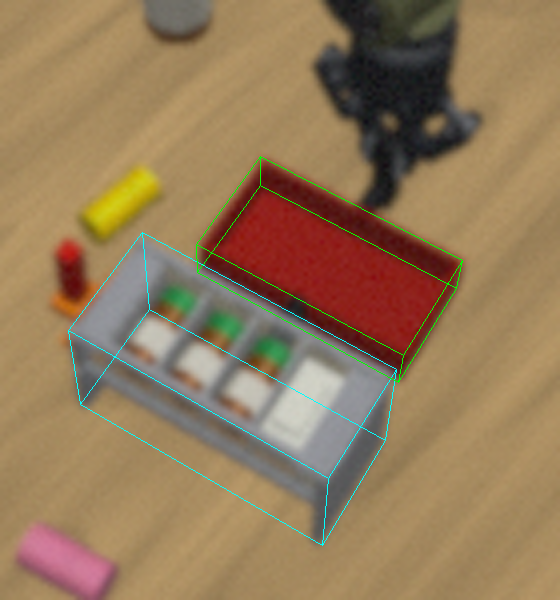

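The overlay matches: the tray (green) and feeder (cyan) are aligned. Sliding in.

```bash
python3 -m pendant '[{"rotation":[0,0,0],"translation":[0,-5,0],"hand":0},{"rotation":[0,0,0],"translation":[0,-17,0],"hand":0},{"rotation":[0,0,0],"translation":[0,-30,0],"hand":0},{"rotation":[0,0,0],"translation":[0,-43,0],"hand":0},{"rotation":[0,0,0],"translation":[0,-55,0],"hand":0},{"rotation":[0,0,0],"translation":[0,-66,0],"hand":0},{"rotation":[0,0,0],"translation":[0,-75,0],"hand":0},{"rotation":[0,0,0],"translation":[0,-80,0],"hand":0}]'
```

```text
time: 13.28
ee_pos: [661.5, -112.8, 225.0]
tool_rot: [-0.06, 0.705, 0.06, 0.705]
wrist_force: [-0.1, 5.3, 6.8]
gripper_width: 0.231
```

```bash
python3 -m pendant '[{"rotation":[0,0,0],"translation":[0,-5,0],"hand":0},{"rotation":[0,0,0],"translation":[0,-15,0],"hand":0},{"rotation":[0,0,0],"translation":[0,-26,0],"hand":0},{"rotation":[0,0,0],"translation":[0,-37,0],"hand":0},{"rotation":[0,0,0],"translation":[0,-47,0],"hand":0},{"rotation":[0,0,0],"translation":[0,-54,0],"hand":0},{"rotation":[0,0,0],"translation":[0,-57,0],"hand":0},{"rotation":[0,0,0],"translation":[0,-57,0],"hand":0}]'
```

```text
time: 13.95
ee_pos: [671.1, -168.9, 224.9]
tool_rot: [-0.06, 0.704, 0.06, 0.705]
wrist_force: [0.2, -0.3, 4.6]
gripper_width: 0.224
```

```bash
python3 -m pendant '[{"rotation":[0,0,0],"translation":[0,0,0],"hand":45},{"rotation":[0,0,0],"translation":[0,0,0],"hand":45},{"rotation":[0,0,0],"translation":[0,0,0],"hand":45},{"rotation":[0,0,0],"translation":[0,0,0],"hand":45},{"rotation":[0,0,0],"translation":[-15,0,0],"hand":45},{"rotation":[0,0,0],"translation":[-40,0,0],"hand":45},{"rotation":[0,0,0],"translation":[-70,0,0],"hand":45},{"rotation":[0,0,0],"translation":[-95,0,0],"hand":45}]'
python3 - <<'E'
from w import *
s=r.read_state();print(s['joints'],s['ee_pos'])
p=look(["tray_handle"],"scene","s7")
fq=(685.8,-255.5,.170);print(proj(p,place(fq,[(0,86,70)])))
E
```

```text
time: 14.62
ee_pos: [670.9, -168.7, 322.7]
tool_rot: [-0.06, 0.704, 0.06, 0.705]
wrist_force: [0.7, -0.4, 0.3]
gripper_width: 0.528
[-2.99245555e-01  6.86683876e-01  1.14539176e+00 -2.88993926e-05
  1.30815200e+00 -4.68600352e-01] [ 670.8673423  -168.66905809  322.74767233]
tray_handle position [(0.97, [288.4, 273.7]), (0.47, [258.7, 205.6]), (0.39, [261.0, 319.2])]
tray_handle rect [(0.74, [246.6, 274.3, 266.3, 287.1]), (0.69, [238.8, 265.4, 294.5, 329.5]), (0.21, [226.6, 260.6, 239.7, 277.1])]
[[288.32646616 270.67405531]]
```

```bash
python3 -m pendant '[{"rotation":[6,0,0],"translation":[-20,-5,-8],"hand":60},{"rotation":[12,0,0],"translation":[-25,-15,-22],"hand":60},{"rotation":[18,0,0],"translation":[-25,-30,-44],"hand":60},{"rotation":[25,0,0],"translation":[-25,-46,-68],"hand":60},{"rotation":[32,0,0],"translation":[-25,-62,-90],"hand":60},{"rotation":[39,0,0],"translation":[-25,-76,-112],"hand":60},{"rotation":[45,0,0],"translation":[-25,-86,-126],"hand":60},{"rotation":[50,0,0],"translation":[-25,-88.3,-130],"hand":60}]'
python3 -m pendant '[{"rotation":[7,0,0],"translation":[0,0,0],"hand":60},{"rotation":[14,0,0],"translation":[0,0,0],"hand":60},{"rotation":[21,0,0],"translation":[0,0,0],"hand":60},{"rotation":[28,0,0],"translation":[0,0,0],"hand":60},{"rotation":[35,0,0],"translation":[0,0,0],"hand":60},{"rotation":[40,0,0],"translation":[0,0,0],"hand":60},{"rotation":[40,0,0],"translation":[0,0,0],"hand":60},{"rotation":[40,0,0],"translation":[0,0,0],"hand":60}]'
python3 - <<'E'
from w import *
s=r.read_state();print(s['joints'],s['ee_pos'],R.from_quat(s['tool_rot']).as_matrix().round(3).tolist())
p=look(["gate_grip"],save="w8")
fq=(685.8,-255.5,.170);print(proj(p,place(fq,[(-130,0,115),(-130,0,130)])))
i=p['img'].astype(int);m=((i[...,0]>130)&(i[...,1]<60)&(i[...,2]<60)).astype(np.uint8)
print(cv2.connectedComponentsWithStats(m)[2:4])
E
```

```text
time: 15.43
ee_pos: [555.8, -279.5, 344.2]
tool_rot: [0.246, 0.663, -0.246, 0.662]
wrist_force: [-0.2, 0.0, 0.9]
gripper_width: 0.704
time: 16.1
ee_pos: [557.6, -277.6, 344.2]
tool_rot: [0.455, 0.542, -0.455, 0.541]
wrist_force: [-0.2, -0.5, -0.3]
gripper_width: 0.702
[-5.20702388e-01  5.12739375e-01  1.36748779e+00 -2.25787328e-05
  1.26239512e+00  8.77779268e-01] [ 557.61478104 -277.59931637  344.22089022] [[-0.001, 0.985, 0.171], [0.0, 0.171, -0.985], [-1.0, -0.001, -0.001]]
gate_grip position [(0.62, [278.4, 230.4])]
gate_grip rect [(0.96, [224.3, 119.6, 325.2, 248.7])]
[[274.80165483 227.32711371]
 [274.81568973 236.39547888]]
(array([[     0,      0,    560,    420, 234388],
       [   261,      8,      2,      1,      2],
       [   324,      9,      1,      1,      1],
       [   334,      9,      1,      1,      1],
       [   335,     26,      1,      1,      1],
       [   223,     50,      1,      2,      2],
       [   224,     67,      1,      1,      1],
       [   320,     81,      1,      1,      1],
       [   328,     81,      1,      1,      1],
       [   225,   
[... 405 characters left out ...]
     28,    784]], dtype=int32), array([[279.50617352, 209.41387784],
       [261.5       ,   8.        ],
       [324.        ,   9.        ],
       [334.        ,   9.        ],
       [335.        ,  26.        ],
       [223.        ,  50.5       ],
       [224.        ,  67.        ],
       [320.        ,  81.        ],
       [328.        ,  81.        ],
       [225.        , 121.5       ],
       [266.        , 199.        ],
       [289.        , 199.        ],
       [265.        , 206.5       ],
       [290.        , 204.5       ],
       [291.        , 211.        ],
       [264.        , 216.        ],
       [292.        , 217.5       ],
       [277.94770408, 237.87882653]]))
```

View pics/w8.png

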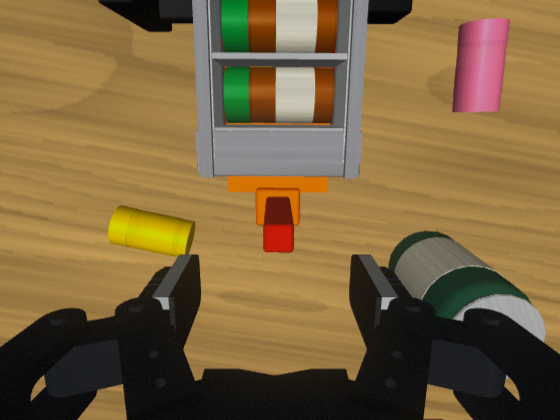

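```bash
python3 -m pendant '[{"rotation":[0,0,0],"translation":[15,0,1.5],"hand":50},{"rotation":[0,0,0],"translation":[35,0,1.5],"hand":45},{"rotation":[0,0,0],"translation":[55,0,1.5],"hand":40},{"rotation":[0,0,0],"translation":[68,0,1.5],"hand":40},{"rotation":[0,0,0],"translation":[72,0,1.5],"hand":30},{"rotation":[0,0,0],"translation":[72,0,1.5],"hand":0},{"rotation":[0,0,0],"translation":[72,0,1.5],"hand":0},{"rotation":[0,0,0],"translation":[72,0,1.5],"hand":0}]'
python3 -m pendant '[{"rotation":[0,0,0],"translation":[0,0,0],"hand":0},{"rotation":[0,0,0],"translation":[0,0,0],"hand":0},{"rotation":[0,0,0],"translation":[0,0,0],"hand":0},{"rotation":[0,0,0],"translation":[0,0,0],"hand":0},{"rotation":[0,0,0],"translation":[0,0,0],"hand":0},{"rotation":[0,0,0],"translation":[0,0,0],"hand":0},{"rotation":[0,0,0],"translation":[0,0,0],"hand":0},{"rotation":[0,0,0],"translation":[0,0,0],"hand":0}]'
```

```text
time: 16.92
ee_pos: [557.9, -279.2, 272.7]
tool_rot: [0.456, 0.541, -0.456, 0.54]
wrist_force: [2.3, -1.4, -11.1]
gripper_width: 0.175
time: 17.58
ee_pos: [557.9, -279.2, 272.7]
tool_rot: [0.456, 0.54, -0.456, 0.541]
wrist_force: [1.6, -3.2, -11.3]
gripper_width: 0.177
```

```bash
python3 -m pendant '[{"rotation":[0,0,0],"translation":[0,-4,0],"hand":0},{"rotation":[0,0,0],"translation":[0,-14,0],"hand":0},{"rotation":[0,0,0],"translation":[0,-26,0],"hand":0},{"rotation":[0,0,0],"translation":[0,-38,0],"hand":0},{"rotation":[0,0,0],"translation":[0,-50,0],"hand":0},{"rotation":[0,0,0],"translation":[0,-60,0],"hand":0},{"rotation":[0,0,0],"translation":[0,-67,0],"hand":0},{"rotation":[0,0,0],"translation":[0,-70,0],"hand":0}]'
```

```text
time: 18.25
ee_pos: [488.2, -291.0, 272.7]
tool_rot: [0.456, 0.541, -0.456, 0.54]
wrist_force: [1.7, -1.2, -13.8]
gripper_width: 0.177
```

```bash
python3 -m pendant '[{"rotation":[0,0,0],"translation":[0,-3,0],"hand":0},{"rotation":[0,0,0],"translation":[0,-10,0],"hand":0},{"rotation":[0,0,0],"translation":[0,-20,0],"hand":0},{"rotation":[0,0,0],"translation":[0,-30,0],"hand":0},{"rotation":[0,0,0],"translation":[0,-39,0],"hand":0},{"rotation":[0,0,0],"translation":[0,-46,0],"hand":0},{"rotation":[0,0,0],"translation":[0,-50,0],"hand":0},{"rotation":[0,0,0],"translation":[0,-50,0],"hand":0}]'
python3 - <<'E'
from w import *
p=look(["gate_grip"],"scene","s9");w=look([],save="w9")
a=cv2.resize(cv2.imread('pics/s9.png')[240:350,210:330],(480,440),interpolation=cv2.INTER_CUBIC)
b=cv2.resize(cv2.imread('pics/w9.png'),(320,240));b=cv2.copyMakeBorder(b,0,200,0,0,0)
cv2.imwrite('pics/c9.png',np.hstack([a,b]));print(r.read_state()['ee_pos'])
E
```

```text
time: 18.92
ee_pos: [438.8, -299.5, 272.7]
tool_rot: [0.456, 0.541, -0.456, 0.54]
wrist_force: [-2.4, 2.8, -11.1]
gripper_width: 0.179
gate_grip position [(0.97, [193.1, 244.5])]
gate_grip rect [(0.97, [192.5, 246.1, 238.8, 286.4])]
[ 439.7432534  -299.27744333  272.63764563]
```

View pics/c9.png

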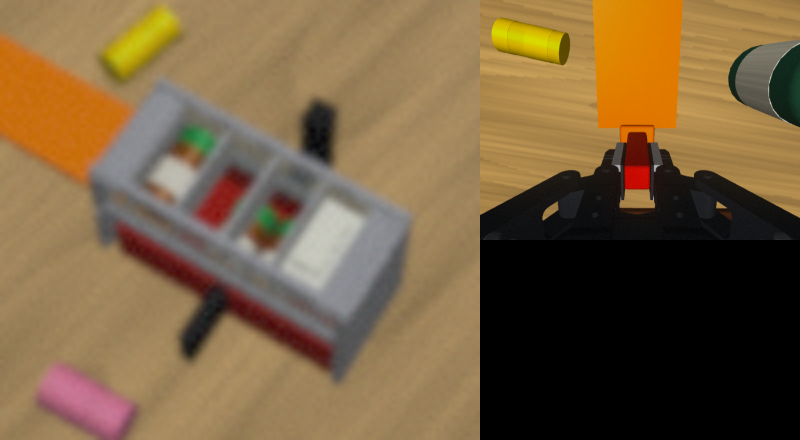

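Two cells are empty, with red tray and jars visible below. The jar nearest the post is still held. Closing the gate.

```bash
python3 -m pendant '[{"rotation":[0,0,0],"translation":[0,4,0],"hand":0},{"rotation":[0,0,0],"translation":[0,14,0],"hand":0},{"rotation":[0,0,0],"translation":[0,26,0],"hand":0},{"rotation":[0,0,0],"translation":[0,38,0],"hand":0},{"rotation":[0,0,0],"translation":[0,50,0],"hand":0},{"rotation":[0,0,0],"translation":[0,60,0],"hand":0},{"rotation":[0,0,0],"translation":[0,67,0],"hand":0},{"rotation":[0,0,0],"translation":[0,70,0],"hand":0}]'
python3 -m pendant '[{"rotation":[0,0,0],"translation":[0,5,0],"hand":0},{"rotation":[0,0,0],"translation":[0,14,0],"hand":0},{"rotation":[0,0,0],"translation":[0,24,0],"hand":0},{"rotation":[0,0,0],"translation":[0,34,0],"hand":0},{"rotation":[0,0,0],"translation":[0,43,0],"hand":0},{"rotation":[0,0,0],"translation":[0,49,0],"hand":0},{"rotation":[0,0,0],"translation":[0,51,0],"hand":0},{"rotation":[0,0,0],"translation":[0,51,0],"hand":0}]'
```

```text
time: 19.78
ee_pos: [509.6, -287.4, 272.6]
tool_rot: [0.456, 0.54, -0.456, 0.541]
wrist_force: [-3.3, 0.6, -7.1]
gripper_width: 0.179
time: 20.45
ee_pos: [558.7, -279.3, 272.7]
tool_rot: [0.455, 0.541, -0.457, 0.539]
wrist_force: [-15.8, -0.8, -1.3]
gripper_width: 0.17
```

```bash
python3 -m pendant '[{"rotation":[0,0,0],"translation":[0,-1,0],"hand":40},{"rotation":[0,0,0],"translation":[0,-1,0],"hand":40},{"rotation":[0,0,0],"translation":[0,-1,0],"hand":40},{"rotation":[0,0,0],"translation":[0,-1,0],"hand":40},{"rotation":[0,0,0],"translation":[-15,-1,0],"hand":40},{"rotation":[0,0,0],"translation":[-40,-1,0],"hand":40},{"rotation":[0,0,0],"translation":[-65,-1,0],"hand":40},{"rotation":[0,0,0],"translation":[-75,-1,0],"hand":40}]'
python3 - <<'E'
from w import *
s=r.read_state();print(s['ee_pos'],s['time'],R.from_quat(s['tool_rot']).as_matrix().round(3).tolist())
p=look(["gate_grip"],save="w10")
fq=(685.8,-255.5,.170);print(proj(p,place(fq,[(-130,0,130)])))
i=p['img'].astype(int);m=((i[...,0]>130)&(i[...,1]<60)&(i[...,2]<60)).astype(np.uint8)
st=cv2.connectedComponentsWithStats(m);k=1+st[2][1:,4].argmax();print(st[2][k],st[3][k])
E
```

```text
time: 21.12
ee_pos: [558.3, -279.2, 351.7]
tool_rot: [0.456, 0.539, -0.456, 0.542]
wrist_force: [1.2, -0.7, 0.5]
gripper_width: 0.464
[ 558.31929737 -279.19278053  351.70798337] 21.1167 [[0.005, 0.986, 0.169], [-0.003, 0.169, -0.986], [-1.0, 0.004, 0.003]]
gate_grip position [(0.56, [271.8, 227.5])]
gate_grip rect [(0.8, [217.7, 2.9, 326.6, 250.7]), (0.46, [191.5, 0.8, 357.5, 249.4])]
[[270.03622153 234.44138385]]
[259 223  30  27 771] [273.07263294 235.84176394]
```

The gate post sits at the same offset from its predicted position as before opening, so the gate is fully shut. Going back to the handle.

```bash
python3 -m pendant '[{"rotation":[-6,0,0],"translation":[0,8,-5],"hand":60},{"rotation":[-12,0,0],"translation":[0,22,-15],"hand":60},{"rotation":[-18,0,0],"translation":[0,44,-30],"hand":60},{"rotation":[-25,0,0],"translation":[0,68,-46],"hand":60},{"rotation":[-32,0,0],"translation":[0,90,-62],"hand":60},{"rotation":[-39,0,0],"translation":[0,112,-76],"hand":60},{"rotation":[-45,0,0],"translation":[0,127,-86],"hand":60},{"rotation":[-50,0,0],"translation":[0,130,-89.5],"hand":60}]'
python3 -m pendant '[{"rotation":[-7,0,0],"translation":[0,0,0],"hand":60},{"rotation":[-14,0,0],"translation":[0,0,0],"hand":60},{"rotation":[-21,0,0],"translation":[0,0,0],"hand":60},{"rotation":[-28,0,0],"translation":[0,0,0],"hand":60},{"rotation":[-35,0,0],"translation":[0,0,0],"hand":60},{"rotation":[-40,0,0],"translation":[0,0,0],"hand":60},{"rotation":[-40,0,0],"translation":[0,0,0],"hand":60},{"rotation":[-40,0,0],"translation":[0,0,0],"hand":60}]'
```

```text
time: 21.93
ee_pos: [672.6, -166.6, 344.9]
tool_rot: [0.182, 0.684, -0.182, 0.682]
wrist_force: [-0.3, -0.2, -0.4]
gripper_width: 0.699
time: 22.6
ee_pos: [671.0, -169.0, 346.0]
tool_rot: [-0.058, 0.705, 0.059, 0.704]
wrist_force: [0.1, 0.1, 0.2]
gripper_width: 0.706
```

Descend 121 mm and grip.

```bash
python3 -m pendant '[{"rotation":[0,0,0],"translation":[20,0,0],"hand":55},{"rotation":[0,0,0],"translation":[45,0,0],"hand":50},{"rotation":[0,0,0],"translation":[70,0,0],"hand":45},{"rotation":[0,0,0],"translation":[93,0,0],"hand":45},{"rotation":[0,0,0],"translation":[111,0,0],"hand":45},{"rotation":[0,0,0],"translation":[119,0,0],"hand":45},{"rotation":[0,0,0],"translation":[121,0,0],"hand":25},{"rotation":[0,0,0],"translation":[121,0,0],"hand":0}]'
python3 -m pendant '[{"rotation":[0,0,0],"translation":[0,0,0],"hand":0},{"rotation":[0,0,0],"translation":[0,0,0],"hand":0},{"rotation":[0,0,0],"translation":[0,0,0],"hand":0},{"rotation":[0,0,0],"translation":[0,0,0],"hand":0},{"rotation":[0,0,0],"translation":[0,0,0],"hand":0},{"rotation":[0,0,0],"translation":[0,0,0],"hand":0},{"rotation":[0,0,0],"translation":[0,0,0],"hand":0},{"rotation":[0,0,0],"translation":[0,0,0],"hand":0}]'
```

```text
time: 23.27
ee_pos: [671.1, -169.1, 226.6]
tool_rot: [-0.059, 0.705, 0.059, 0.705]
wrist_force: [0.7, 0.2, 0.3]
gripper_width: 0.256
time: 23.93
ee_pos: [671.1, -168.9, 227.0]
tool_rot: [-0.06, 0.704, 0.06, 0.705]
wrist_force: [-0.9, 1.8, 1.1]
gripper_width: 0.223
```

```bash
python3 -m pendant '[{"rotation":[0,0,0],"translation":[0,2,0],"hand":0},{"rotation":[0,0,0],"translation":[0,8,0],"hand":0},{"rotation":[0,0,0],"translation":[0,18,0],"hand":0},{"rotation":[0,0,0],"translation":[0,30,0],"hand":0},{"rotation":[0,0,0],"translation":[0,43,0],"hand":0},{"rotation":[0,0,0],"translation":[0,56,0],"hand":0},{"rotation":[0,0,0],"translation":[0,69,0],"hand":0},{"rotation":[0,0,0],"translation":[0,82,0],"hand":0}]'
python3 -m pendant '[{"rotation":[0,0,0],"translation":[0,13,0],"hand":0},{"rotation":[0,0,0],"translation":[0,26,0],"hand":0},{"rotation":[0,0,0],"translation":[0,39,0],"hand":0},{"rotation":[0,0,0],"translation":[0,52,0],"hand":0},{"rotation":[0,0,0],"translation":[0,65,0],"hand":0},{"rotation":[0,0,0],"translation":[0,77,0],"hand":0},{"rotation":[0,0,0],"translation":[0,87,0],"hand":0},{"rotation":[0,0,0],"translation":[0,95,0],"hand":0}]'
python3 -m pendant '[{"rotation":[0,0,0],"translation":[0,5,0],"hand":0},{"rotation":[0,0,0],"translation":[0,8,0],"hand":0},{"rotation":[0,0,0],"translation":[0,8,0],"hand":0},{"rotation":[0,0,0],"translation":[0,8,0],"hand":45},{"rotation":[0,0,0],"translation":[0,8,0],"hand":45},{"rotation":[0,0,0],"translation":[0,8,0],"hand":45},{"rotation":[0,0,0],"translation":[0,8,0],"hand":45},{"rotation":[0,0,0],"translation":[-10,8,0],"hand":45}]'
python3 -m pendant '[{"rotation":[0,0,0],"translation":[-20,0,0],"hand":45},{"rotation":[0,0,0],"translation":[-50,0,0],"hand":45},{"rotation":[0,0,0],"translation":[-85,0,0],"hand":45},{"rotation":[0,0,0],"translation":[-120,0,0],"hand":45},{"rotation":[0,0,0],"translation":[-130,30,-30],"hand":45},{"rotation":[0,0,0],"translation":[-130,60,-60],"hand":45},{"rotation":[0,0,0],"translation":[-130,80,-80],"hand":45},{"rotation":[0,0,0],"translation":[-130,80,-80],"hand":45}]'
python3 - <<'E'
from w import *
p=look(["tray","jar_a"],"scene","s11");print(ray(p,r.landmark_of(p,"tray")[0]['position'],0))
cv2.imwrite('pics/c11.png',cv2.resize(cv2.imread('pics/s11.png')[180:350,170:410],(800,567),interpolation=cv2.INTER_CUBIC))
E
```

```text
time: 24.6
ee_pos: [656.9, -86.6, 226.9]
tool_rot: [-0.06, 0.704, 0.06, 0.705]
wrist_force: [0.3, -2.8, 0.9]
gripper_width: 0.223
time: 25.27
ee_pos: [641.0, 6.7, 226.8]
tool_rot: [-0.06, 0.705, 0.06, 0.705]
wrist_force: [0.8, -4.1, 3.9]
gripper_width: 0.224
time: 25.93
ee_pos: [639.4, 13.3, 234.9]
tool_rot: [-0.06, 0.706, 0.06, 0.703]
wrist_force: [-0.3, -0.2, 0.0]
gripper_width: 0.528
time: 26.6
ee_pos: [544.2, 81.2, 368.0]
tool_rot: [-0.06, 0.704, 0.061, 0.705]
wrist_force: [0.6, 0.1, -0.0]
gripper_width: 0.523
tray position [(0.56, [306.7, 259.1])]
tray rect [(0.83, [273.8, 222.9, 337.8, 281.0])]
jar_a position [(0.75, [230.7, 340.2]), (0.61, [257.5, 283.3]), (0.56, [297.3, 250.5])]
jar_a rect [(0.8, [220.4, 331.1, 247.4, 350.9]), (0.79, [232.8, 243.2, 257.2, 261.4]), (0.76, [247.0, 271.8, 264.1, 289.1])]
[663.39659398 -70.62407835   0.        ]
```

View pics/c11.png

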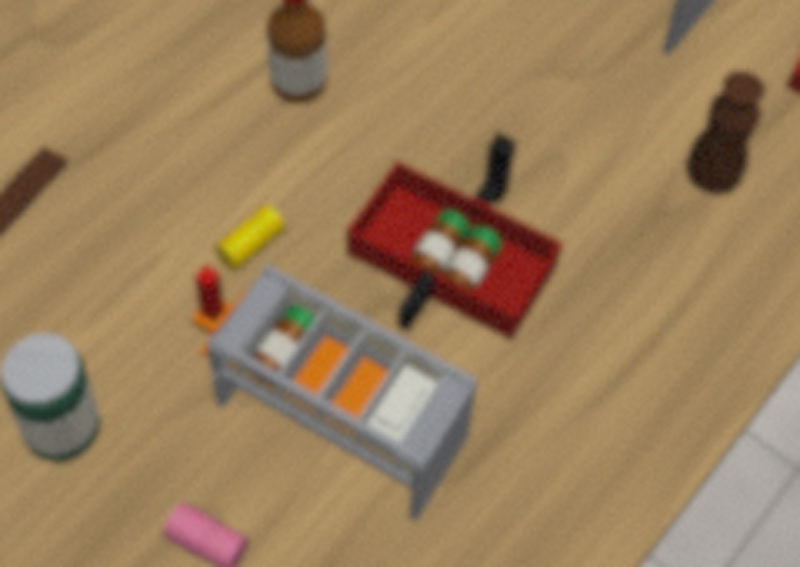

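The two jars lie in the tray at about crop (460, 245). The tray and its fin are clear of the feeder, the gate is shut, the third jar is in its cell and the bystanders have not moved. The arm is clear, so I'm handing in.

```bash
python3 -c "
from bench import r
print(r.close_job(), r.read_state()['time'])"
```

```text
the job is handed in; nothing more can be done
the job is handed in; nothing more can be done
```

The job is handed in: the tray stands on the table with two jars in it, clear of the feeder, and the gate is shut. It used about 27 s of the 72 s; the interface gave no verdict.

- **Sequence:** I pulled the tray out of the rack by its fin, re-gripped it by the handle and slid it under the feeder. The plug was in the first cell, so I opened the gate about 120 mm (three cells) to release two jars, then pushed it back to its stop. I then drew the tray out by its handle about 188 mm from the feeder's centre.
- **Last scene picture:** two jars lie in the tray, the third is in its cell and the gate is shut under the emptied cells. The fin is clear of the feeder, the bottle, can and mill look unmoved, and the arm is touching nothing. The bowl was outside that crop, and I did not look at it again after the first pictures.
- **Gate shut:** after closing, the gate post sat at the same offset from its predicted position, within a fraction of a pixel, as before opening. The arm also felt about 16 N at the stop.
- **Disagreements:** the networks' tray position was about 9 mm from the one worked out from the arm's own pose. One handle reading under the feeder was 3 pixels off. Neither mattered for the tolerances.

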